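# Mend the toy road

### The arm

A 6-joint arm with a two-finger parallel gripper is mounted at the origin on the work surface. World frame = base frame: x ahead of the robot, y to its left, z up, the work surface at z = 0. Lengths are in m, angles in rad, forces in N, time in s.
With the tool pointing down it reaches from about 0.3 to 0.775 m from the base axis. Payload 14.6 kg.
Tool frame: the origin (TCP) lies midway between the tips of the shut fingers; the grasp point (between the pads) lies 19 mm behind it; z points along the fingers, y is the line along which they close (so a half turn about z gives the same grasp; the last joint's range is limited). The gripper opens to 94 mm and grips with 3 to 60 N. Pads are 16 mm wide; open, the fingers measure 119 mm over their backs; the gripper's body (75 mm by 177 mm) begins 78 mm behind the grasp point.
Start: joints at [1.176, 0.3, 1.521, -0, 1.321, -0.067], TCP at [0.177, 0.521, 0.205] pointing down, gripper open.
Joint ranges: [-3.03, 3.03], [-0.79, 2.21], [0.23, 2.52], [-1.04, 4.18], [0, 3.07], [-2.55, 2.55]. Speed limits (rad/s): [2.22, 2.22, 2.57, 3.14, 3.14, 3.14].

### API

Orientations are given as a rotation vector (axis times angle).
In Python, from station import sensors, read_camera, order gives the robot as it stands.
- The arm moves only by the shell command python3 -m pendant 'ROWS' [FORCE]. ROWS is JSON, a list that holds one entry, the list of rows, each a list of 7 numbers: the finger opening in cm, from 0 to 9.4, then the shift along the tool's x, y, z in cm, then the turn, a rotation vector about the tool's x, y, z in rad. A call has 1 to 10 rows; each row is the pose to reach, as a shift and turn from the pose commanded when the call began, along the tool's axes at that moment; what a row does not reach only later rows make up. A row lasts 1/8 s, in which the tool goes at most 62.5 mm and 10.7 degrees, less where a joint would pass 70% of its speed; a pose out of reach is approached as far as the arm can. A call with a gripper value outside its range is refused whole. The fingers move at their own pace and stop on an object; FORCE is the grip in N (left out, the last holds). Time passes only in rows, so rows that repeat a pose let the fingers close. It gives the time, the measured TCP pose, the force, the opening and the grip force at its end, in the units of the state.
- sensors.get_obs(): the state, without advancing time (a new reading comes with each control period).
- read_camera(name): name is "side" or "top"; returns a dict with "img" (420x560x3 uint8, red, green, blue), "range_z" (420x560 float32, m along the optical axis (not along the pixel's ray), 0 where there is no reading), "mtx" (3x3 intrinsics, pixels), "position" and "orientation" of the camera in the world. Camera axes: x right, y up, looking along -z (the intrinsics and any distortion apply to the point x, -y, -z); pixel columns grow to the right and rows downward; lengths in m; the calibration is good to about 2 mm. A picture is of the moment at which its call begins.
- order.sign_off(): hands the job in; it is judged then, once.
The state is a dict: "time_s": time; "joint_positions": joint angles; "joint_vel": joint speeds; "joint_torque": joint torques, N m; "ee_pos": TCP position; "eef_rot": TCP orientation; "force": force on the tool from outside, world axes, zero at the start; "wrist_torque": the same for the moment, N m; "gripper_width": opening from 0.0 (shut) to 1.0 (fully open); "grasp_force": force on a finger pad.
Only numpy, scipy, OpenCV 4.12 (cv2) and the standard library are available. Lean on these libraries where they do the work, as an engineer would, in place of code of your own. Each camera call takes 0.05 s, during which the arm holds its last target. There are 200 camera calls.

### The job

The toy road from the garage to the tunnel has a gap, and the convertible has fallen into it. Lift the convertible out and park it on its wheels behind the digger (at the end away from its bucket), in line with it, with about 30 mm clear between them, and lay the one road block from the aluminium tray that properly fills the gap, flat on the shelf with its sides in line with the road. Set both down rather than dropping them, leave the other two blocks in the tray, and do not disturb the digger, tree or bowl.

Things in the scene. Friction and masses are not known exactly. Their poses are not given: they have to be found in the camera images.
- garage: white plastic toy garage with a flat blue roof, fixed, 84 (x) x 94 (y) x 80 mm high. Origin: centre of the house's underside; +x points out of its doorway along the road. A wooden road apron, 46 mm wide, 24 mm high, runs from x = 40 to 85 mm and ends at the gap. Its light swing door (hinge x = 42, y = 21 mm, reach 40 mm, z 25 to 67 mm) stands open over the apron and plays no part
- gap (a point): centre of the gap in the road, at shelf level (z = 0), fixed to the garage (118 mm ahead of its origin); x runs along the road, y across it. The gap is 66 mm long along x, from the garage apron to the tunnel, and open on both sides (y) and above; the road on both sides of it is 24 mm high
- tunnel: wooden toy tunnel, fixed, at the far side of the gap, 60 mm long (x, along the road), 62 mm wide, 54 mm high; its road is 24 mm above the shelf and its roof reaches right to the gap's edge. Origin: centre of its underside; x along the road
- car: purple die-cast toy convertible, 58 mm long (x, nose to +x), 30 mm wide over the wheels, body sides 28 mm apart from z = 4 to 13 mm (narrower deck up to 16 mm), about 70 g; starts on its wheels in the gap, lengthwise with the road. Origin: centre, at the bottom of the wheels
- digger: yellow plastic toy digger, loose, 110 mm long (x), 50 mm wide, 60 mm high, about 250 g. Origin: centre of its length and width, at shelf level; the bucket is at the -x end (x = -55 mm), the tail ends at x = +55 mm, so behind it is +x
- tray: open aluminium tray, fixed, 158 (x) x 166 (y) x 22 mm high, walls and floor 4 mm thick. Origin: centre of its underside. The three road blocks lie in it side by side along y, about 4 mm apart, their lengths along x
- block_60: wooden road block, 60 (x, length, along its white centre line) x 46 (y) x 24 mm high, about 46 g: the one that fills the 66 mm gap. Origin: centre of its underside. In the tray there is room for fingers only at its two ends; in the gap only at its two sides
- block_50: look-alike wooden road block, 50 (x, length) x 46 x 24 mm: too short for the gap. Origin: centre of its underside
- block_70: look-alike wooden road block, 70 (x, length) x 46 x 24 mm: too long for the gap. Origin: centre of its underside
- tree: green cone-shaped wooden toy tree, loose, 52 mm across, 85 mm high. Origin: centre of its underside
- bowl: white ceramic key bowl, loose, 90 mm across, 38 mm high. Origin: centre of its underside
Things that resemble listed ones, but are neither listed nor needed, are in the scene too. Leave any pink look-alike of the block_60 alone.

How it is judged:
By the outcome, as a careful person would: the job done as asked, in the order asked, and still so for the second after the job is handed in, with the robot touching nothing.
It also fails if it takes over 72 s, if anything falls off the work surface, if the arm or the gripper's body presses on something with over 40 N, if the wrist force passes 120 N, or if a joint passes its speed limit or range.

## Working session

There is one attempt and no reset: what is moved stays moved. The work goes in short steps, Python scripts to look and compute and a shell command to move; the robot and the scene stay as the last step left them, time stands still between calls to the robot, and variables do not carry over. Pictures are saved under pics/ and viewed, at most 10 in all, crops included, and the job is handed in when it is done.

```bash
ls; mkdir -p pics
cat > h.py <<'E'
import numpy as np, cv2
from scipy.spatial.transform import Rotation as R
from station import sensors, read_camera, order
def rot(o):
    o=np.array(o,float)
    return o if o.shape==(3,3) else (R.from_rotvec(o) if o.size==3 else R.from_quat(o)).as_matrix()
def cloud(c):
    "world point of each pixel, from range"
    h,w=c["range_z"].shape; u,v=np.meshgrid(np.arange(w),np.arange(h)); K=c["mtx"]; z=c["range_z"]
    p=np.stack([(u-K[0,2])/K[0,0]*z,-(v-K[1,2])/K[1,1]*z,-z],-1)
    return p@rot(c["orientation"]).T+np.array(c["position"])
def ray(c,u,v,z):
    K=c["mtx"]; d=rot(c["orientation"])@np.array([(u-K[0,2])/K[0,0],-(v-K[1,2])/K[1,1],-1]); o=np.array(c["position"])
    return o+d*(z-o[2])/d[2]
def proj(c,P):
    q=(np.array(P)-np.array(c["position"]))@rot(c["orientation"]); K=c["mtx"]
    return K[0,0]*q[0]/-q[2]+K[0,2], K[1,1]*-q[1]/-q[2]+K[1,2]
E
python3 - <<'E'
from h import *
for n in("top","side"):
    c=read_camera(n); cv2.imwrite(f"pics/{n}0.png",c["img"][:,:,::-1]); np.savez(f"{n}0.npz",**c)
    print(n,c.keys(),c["mtx"],c["position"],c["orientation"],(c["range_z"]==0).mean())
o=sensors.get_obs();print(o)
E
```

```text
pics
top dict_keys(['img', 'range_z', 'mtx', 'position', 'orientation']) [[465.15317651   0.         284.15577006]
 [  0.         465.15317651 201.28464461]
 [  0.           0.           1.        ]] [0.40590791 0.00117396 0.93851373] [ 0.08125283 -0.10905296 -1.59533426] 0.004328231292517006
side dict_keys(['img', 'range_z', 'mtx', 'position', 'orientation']) [[436.44455135   0.         278.82023716]
 [  0.         436.44455135 203.27375238]
 [  0.           0.           1.        ]] [ 0.10235302 -0.75930865  0.62960202] [ 0.93128426 -0.2711586  -0.47400819] 0.003983843537414966
{'time_s': 0.1, 'joint_positions': array([ 1.17637784e+00,  3.00385106e-01,  1.52149630e+00,  7.02986184e-06,
        1.32069907e+00, -6.65909934e-02]), 'joint_vel': array([-0.00070536, -0.00171211, -0.00233516, -0.00063865, -0.00060304,
        0.00139771]), 'joint_torque': array([ 1.60379313e-03, -5.32646263e+01, -3.53284979e+01,  7.09694345e-02,
        2.35309219e-02, -3.31524939e-05]), 'ee_pos': array([0.17700223, 0.52050162, 0.20496936]), 'eef_rot': array([-5.12612121e-01, -3.09925335e+00,  1.50807502e-03]), 'force': array([ 0.23590116, -0.00195786, -0.47108566]), 'wrist_torque': array([ 0.04542561, -0.01931861,  0.01660267]), 'grasp_force': 0.0, 'gripper_width': 1.0001187030227314}
```

View pics/top0.png

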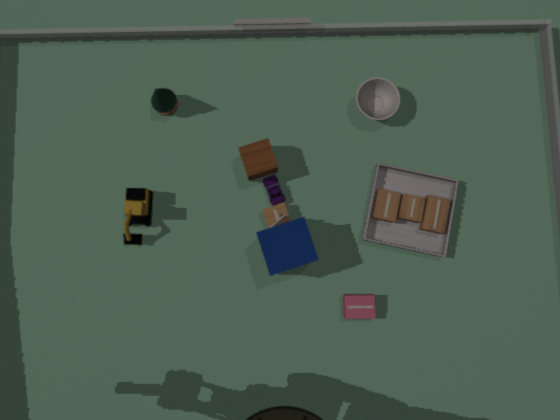

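View pics/side0.png

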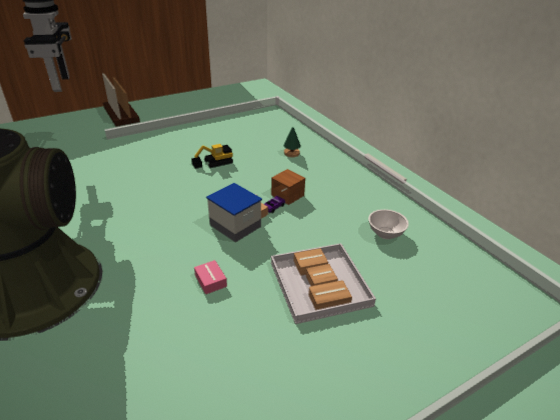

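The top view shows the digger at (137,215), with its bucket toward image-bottom at (133,239). The tree is at (165,100), the car at (274,190), the tunnel at (258,160) and the garage roof at (288,247). The tray's three blocks are at (388,205), (411,207) and (435,214), the pink decoy is at (360,307) and the bowl at (378,100). In the side view the blocks are at (311,260), (321,275) and (330,293).

```bash
cat > seg.py <<'E'
from h import *
def comps(img,lo,hi,amin=40):
    m=cv2.inRange(cv2.cvtColor(img,cv2.COLOR_RGB2HSV),lo,hi)
    n,l,s,c=cv2.connectedComponentsWithStats(m)
    return [(l==i) for i in range(1,n) if s[i,4]>=amin]
def rect(P):
    (cx,cy),(w,h),a=cv2.minAreaRect((P[:,:2]*1000).astype(np.float32))
    if w<h: w,h,a=h,w,a+90
    return np.round([cx,cy,w,h,(a+90)%180-90],1)
E
python3 - <<'E'
from seg import *
for n in("top","side"):
    c=dict(np.load(f"{n}0.npz")); W=cloud(c); img=c["img"]
    for nm,lo,hi in(("wood",(5,100,40),(17,255,255)),("yellow",(17,120,60),(30,255,255)),("purple",(125,60,15),(158,255,255)),("blue",(110,150,50),(125,255,255)),("pink",(160,100,80),(178,255,255))):
        for m in comps(img,lo,hi):
            v,u=np.where(m)
            if n=="side" and v.mean()<125: continue
            P=W[m]; P=P[np.isfinite(P).all(1)]
            z=np.percentile(P[:,2],[5,50,95])*1000
            print(n,nm,"px",u.mean().round(),v.mean().round(),m.sum(),"z",z.round(), rect(P[P[:,2]>P[:,2].max()*0+np.percentile(P[:,2],50)-.006]))
c=dict(np.load("top0.npz"));W=cloud(c)
a=cv2.resize(c["img"][140:240,230:330],None,fx=4,fy=4,interpolation=2);b=cv2.resize(c["img"][160:260,360:460],None,fx=4,fy=4,interpolation=2)
cv2.imwrite("pics/crop.png",np.clip(np.hstack([a,b])*1.5,0,255).astype(np.uint8)[:,:,::-1])
print("table z",[W[v,u].round(4) for v,u in((300,200),(80,250),(330,420))],"tray floor",W[240,380])
E
```

```text
top wood px 170.0 111.0 44 z [ 6.  8. 12.] [711.2 212.5  35.9  13.5 -60.4]
top wood px 258.0 158.0 1006 z [49. 54. 57.] [522.    8.3 226.   60.8  17.1]
top wood px 412.0 209.0 1892 z [21. 28. 31.] [ 479.6 -168.6  355.3  104.   -82.9]
top wood px 275.0 213.0 286 z [21. 24. 27.] [460.5  -7.4 101.7  43.3  14.2]
top yellow px 133.0 211.0 398 z [32. 48. 62.] [464.9 142.1 297.9  68.1  80.2]
top purple px 273.0 190.0 358 z [12. 16. 20.] [489.8  -4.1 164.4  35.    8.4]
top blue px 286.0 245.0 1360 z [78. 80. 83.] [428.1 -17.6  89.8  81.  -72.9]
top pink px 359.0 306.0 603 z [21. 24. 27.] [337.5 -87.1 215.5  58.7  67.5]
side wood px 291.0 152.0 87 z [ 4.  8. 10.] [726.9 215.1  41.6  39.2  59.2]
side wood px 288.0 186.0 816 z [ 8. 42. 55.] [ 380.7 -355.2  978.    81.1   60.2]
side wood px 264.0 210.0 78 z [ 4. 19. 24.] [510.  -11.6  32.4  14.4  61.8]
side wood px 321.0 279.0 1742 z [16. 27. 29.] [ 342.9 -499.   700.4  109.7   56.2]
side yellow px 215.0 152.0 252 z [23. 40. 60.] [ 283.2 -226.2 1122.    94.9   66.4]
side purple px 274.0 203.0 167 z [ 9. 15. 19.] [542.7   2.3  58.5  29.6  18. ]
side blue px 234.0 199.0 896 z [78. 80. 81.] [ 302.5 -371.7  864.7  115.9   70.3]
side pink px 210.0 277.0 616 z [ 7. 23. 25.] [ 223.7 -446.2  669.4   54.7   73.5]
table z [array([0.3275, 0.1545, 0.0015]), array([0.777 , 0.0475, 0.0013]), array([ 0.2565, -0.2783, -0.0003])] tray floor [ 0.435676   -0.20707016  0.0053881 ]
```

View pics/crop.png

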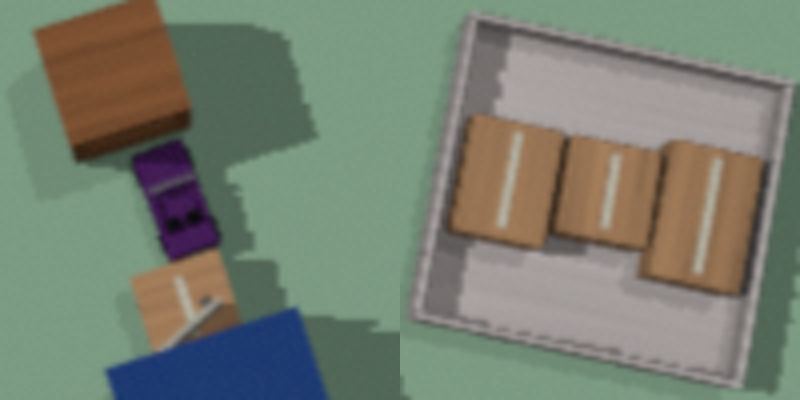

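The enlarged crop shows the convertible in the gap at about (274,190), nose toward the tunnel by its windscreen. The three candidate tray blocks, in full-image pixels, are left (388,205), middle (412,207) and right (436,214). The middle is clearly the shortest (50) and the right the longest (70), so the left one is block_60. I'll confirm that with a metric measurement. The pink one at (359,306) is the decoy.

```bash
cat > m.py <<'E'
from seg import *
def plane(c,m,z):
    cs=max(cv2.findContours(m.astype(np.uint8),0,cv2.CHAIN_APPROX_NONE)[0],key=cv2.contourArea)[:,0]
    return np.array([ray(c,u,v,z) for u,v in cs]),cs
def ok(c,W,m,z0,tol=.007): return m&(c["range_z"]>0)&(abs(W[...,2]-z0)<tol)
E
python3 - <<'E'
from m import *
for n in("top","side"):
    c=dict(np.load(f"{n}0.npz")); W=cloud(c); hsv=cv2.cvtColor(c["img"],cv2.COLOR_RGB2HSV)
    vv,uu=np.mgrid[:420,:560]
    def report(nm,m,z,e=0):
        n_,l,s,_=cv2.connectedComponentsWithStats(m.astype(np.uint8))
        for i in range(1,n_):
            if s[i,4]<60: continue
            q=l==i; P,cs=plane(c,q,z)
            print(n,nm,"px",np.round([uu[q].mean(),vv[q].mean()]),s[i,4],"zmed",np.median(W[q][:,2]*1000).round(1),"cx cy L W ang",rect(P))
    wood=cv2.inRange(hsv,(5,100,40),(17,255,255))>0
    vth = np.percentile(hsv[...,2][ok(c,W,wood,.028,.004)&(W[...,1]<-.1)],50)*.75
    b=(cv2.inRange(hsv,(4,40,int(vth)),(25,255,255))>0)&(W[...,1]<-.08)&(W[...,2]>.024)&(c["range_z"]>0)
    # white line included by height
    report("blocks",cv2.erode(b.astype(np.uint8),np.ones((3,3)))>0,.028)
    report("tunnel",ok(c,W,wood,.054,.008)&(abs(W[...,1])<.1),.054)
    report("apron",ok(c,W,wood,.024,.006)&(abs(W[...,1])<.06),.024)
    report("roof",cv2.inRange(hsv,(110,150,50),(125,255,255))>0,.08)
    report("car",cv2.inRange(hsv,(125,60,15),(158,255,255))>0,.013)
    tall=(W[...,2]>.008)&(W[...,2]<.3)&(c["range_z"]>0)
    sel=tall&(W[...,1]>.15)&(W[...,1]<.4)&(W[...,0]>.3)&(W[...,0]<.8)
    n_,l,s,_=cv2.connectedComponentsWithStats(sel.astype(np.uint8))
    for i in range(1,n_):
        if s[i,4]>60: print(n,"tall",s[i],rect(W[l==i]),W[l==i][:,2].max())
E
```

```text
top blocks px [387. 205.] 462 zmed 28.5 cx cy L W ang [ 504.3 -218.9   54.7   40.5  -13.5]
top blocks px [412. 207.] 388 zmed 28.4 cx cy L W ang [ 497.4 -268.5   44.4   40.5  -12.7]
top blocks px [436. 214.] 525 zmed 28.4 cx cy L W ang [ 483.9 -315.6   64.5   40.7  -13.5]
top tunnel px [258. 157.] 953 zmed 54.3 cx cy L W ang [600.3  32.5  60.7  60.5 -72.9]
top apron px [275. 213.] 284 zmed 24.4 cx cy L W ang [491.7   0.5  43.4  36.5 -75.4]
top roof px [286. 245.] 1360 zmed 80.4 cx cy L W ang [428.1 -17.7  89.9  81.1 -72.9]
top car px [273. 190.] 358 zmed 15.9 cx cy L W ang [542.1   4.1  56.5  27.7  19.1]
top tall [151  88  27  27 528] [724.5 218.   50.4  43.9 -49.9] 0.08654675572188952
top tall [ 123  188   30   57 1159] [494.3 274.1 109.5  50.6  -3.6] 0.06372827193983777
side blocks px [310. 257.] 261 zmed 28.0 cx cy L W ang [ 504.7 -219.6   52.3   36.8  -13.7]
side blocks px [321. 274.] 244 zmed 27.8 cx cy L W ang [ 497.9 -268.7   42.8   37.8  -12.8]
side blocks px [329. 291.] 397 zmed 27.8 cx cy L W ang [ 484.4 -316.    63.    38.   -14.6]
side tunnel px [288. 179.] 380 zmed 53.4 cx cy L W ang [599.4  26.8  70.8  67.5 -75. ]
side apron px [285. 191.] 181 zmed 23.7 cx cy L W ang [599.8  28.   67.6  66.   16.1]
side roof px [234. 199.] 896 zmed 79.7 cx cy L W ang [428.3 -21.   93.   83.6 -73.5]
side car px [274. 203.] 167 zmed 14.8 cx cy L W ang [541.7   1.6  64.9  34.   19.7]
side tall [283 127  17  28 280] [722.2 213.4  47.9  38.  -39.7] 0.08368193741579488
side tall [191 144  42  23 584] [496.  270.9 112.6  49.6  -6.8] 0.0626373935026373
```

```bash
cat > go.py <<'E'
from h import *
def to(p_mm,close_deg):
    "print shift (cm, tool axes) and turn about tool z for a vertical tool at p with the closing line at this world angle"
    o=sensors.get_obs(); T=rot(o["eef_rot"]); d=(np.array(p_mm)/1000-o["ee_pos"])
    best=None
    for k in range(-2,3):
        a=np.radians(close_deg+180*k); y=np.array([np.cos(a),np.sin(a),0]); z=np.array([0,0,-1.]); D=np.stack([np.cross(y,z),y,z],1)
        r=R.from_matrix(T.T@D).as_rotvec()
        if best is None or np.linalg.norm(r)<np.linalg.norm(best): best=r
    print("shift cm",np.round(T.T@d*100,2),"turn",best.round(3),"ee",(o["ee_pos"]*1000).round(1),"q6",o["joint_positions"][5].round(2),"t",round(o["time_s"],2))
E
python3 - <<'E'
from m import *
from go import to
for n in("top","side"):
    c=dict(np.load(f"{n}0.npz")); W=cloud(c)
    s=(c["range_z"]>0)&(abs(W[...,0]-.495)<.09)&(abs(W[...,1]-.273)<.06)
    for a,b in((.008,.03),(.03,.05),(.05,.07),(.008,.07)):
        P=W[s&(W[...,2]>a)&(W[...,2]<b)]; print(n,a,b,len(P),rect(P))
    if n=="top":
        dk=s&(c["img"].max(2)<45)&(W[...,2]>.008); print("dark",rect(W[dk]))
        cv2.imwrite("pics/dig.png",np.clip(cv2.resize(c["img"][170:260,100:180],None,fx=6,fy=6,interpolation=2)*2.0,0,255).astype(np.uint8)[:,:,::-1])
to([542,3,140],19+90)
to([542,3,3],19+90)
E
```

```text
top 0.008 0.03 413 [494.3 274.1 109.5  50.6  -3.6]
top 0.03 0.05 527 [497.8 273.6 101.3  44.3  -3.5]
top 0.05 0.07 221 [490.8 270.2  64.4  26.2 -23.1]
top 0.008 0.07 1161 [494.3 274.1 109.5  50.6  -3.6]
dark [494.5 271.7 108.8  46.6  -6.7]
side 0.008 0.03 301 [495.9 270.7 112.8  49.3  -7.3]
side 0.03 0.05 206 [499.5 267.6 100.8  44.3   0.8]
side 0.05 0.07 77 [492.3 267.5  58.3  27.8 -21.6]
side 0.008 0.07 584 [496.  270.9 112.6  49.6  -6.8]
shift cm [-51.22 -37.24   6.53] turn [-0.001 -0.    -0.659] ee [177.  520.5 205. ] q6 -0.07 t 0.1
shift cm [-51.22 -37.22  20.23] turn [-0.001 -0.    -0.659] ee [177.  520.5 205. ] q6 -0.07 t 0.1
```

View pics/dig.png

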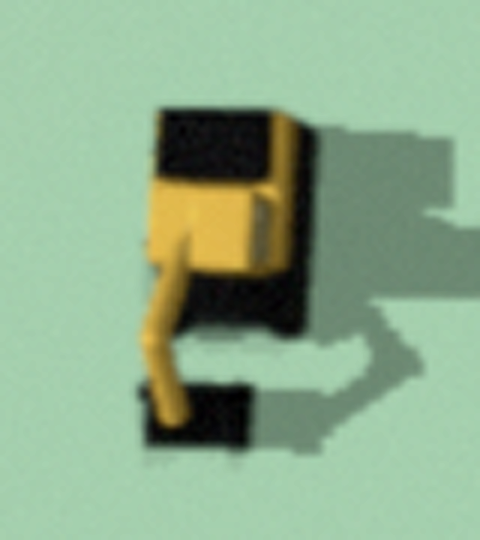

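The digger crop shows the tail counterweight at image top (about full-image (140,189)), the bucket at the bottom (133,239), and the right track edge running almost straight up. The digger's +x therefore points up-image, at about -5 deg in the world. I'll start the arm and fit the track edge at the same time.

```bash
r='[9.4,-51.2,-37.2,6.5,0,0,-0.66]'; python3 -m pendant '[[[6,-51.2,-37.2,4.5,0,0,-0.66],[6,-51.2,-37.2,4.5,0,0,-0.66],[6,-51.2,-37.2,4.5,0,0,-0.66],[6,-51.2,-37.2,4.5,0,0,-0.66],[6,-51.2,-37.2,4.5,0,0,-0.66],[6,-51.2,-37.2,4.5,0,0,-0.66],[6,-51.2,-37.2,4.5,0,0,-0.66],[6,-51.2,-37.2,4.5,0,0,-0.66],[6,-51.2,-37.2,4.5,0,0,-0.66],[6,-51.2,-37.2,4.5,0,0,-0.66]]]'
python3 -m pendant '[[[6,0,0,0,0,0,0],[6,0,0,0,0,0,0]]]'
python3 - <<'E'
from m import *
from go import to
to([542,3,140],109)
c=dict(np.load("top0.npz")); W=cloud(c)
s=(c["range_z"]>0)&(abs(W[...,0]-.495)<.09)&(abs(W[...,1]-.273)<.06)&(W[...,2]>.008)
e=[]
for v in range(188,228):
    u=np.where(s[v])[0]
    if len(u): e.append(W[v,u.max()]*1000)
e=np.array(e); print(e[::4].round(1)); k=(e[:,2]<30)&(e[:,0]<540)&(e[:,0]>480); print(np.degrees(np.arctan(np.polyfit(e[k,0],e[k,1],1)[0])),k.sum())
vs,us=np.where(s); f=[W[vs[us==u].min(),u]*1000 for u in range(us.min(),us.max()+1)]; print(np.array(f)[::3].round(1))
c=read_camera("top"); cv2.imwrite("pics/t1.png",c["img"][:,:,::-1])
E
```

```text
time_s: 1.35
ee_pos: [0.5278, 0.0231, 0.162]
eef_rot: [0.519, -3.098, -0.0]
force: [0.5, -0.2, -0.3]
gripper_width: 0.639
grasp_force: 0.0
time_s: 1.6
ee_pos: [0.5265, 0.0254, 0.162]
eef_rot: [0.519, -3.098, -0.001]
force: [0.2, -0.8, -0.5]
gripper_width: 0.639
grasp_force: 0.0
shift cm [-0.73 -2.62  2.19] turn [ 0.    -0.001  0.   ] ee [526.5  25.4 162. ] q6 -1.92 t 1.6
[[547.3 254.6  42.7]
 [544.1 248.1   9. ]
 [535.3 246.9  13.5]
 [527.7 247.7  10.1]
 [519.4 247.2  12. ]
 [511.8 248.2   8. ]
 [503.6 249.4  10.6]
 [495.4 249.   12. ]
 [487.8 250.    8. ]
 [479.4 252.3  14. ]]
-2.7780795529826885 30
[[458.3 299.1  26.5]
 [547.8 292.5  32.6]
 [547.9 283.4  43.3]
 [547.7 277.4  44. ]
 [547.3 271.2  45.4]
 [547.5 266.1  43.2]
 [547.5 260.6  42.1]
 [547.3 254.6  42.7]
 [546.4 251.   34.8]
 [547.8 251.3  12.1]]
```

```bash
python3 -m pendant '[[[6,-0.7,-2.6,2.2,0,0,0],[6,-0.7,-2.6,2.2,0,0,0],[6,-0.7,-2.6,6,0,0,0],[6,-0.7,-2.6,11,0,0,0],[6,-0.7,-2.6,14.5,0,0,0],[6,-0.7,-2.6,15.5,0,0,0],[6,-0.7,-2.6,15.5,0,0,0]]]'
python3 - <<'E'
from m import *
from go import to
to([542,3,3],109)
c=read_camera("side"); cv2.imwrite("pics/s1.png",cv2.resize(c["img"][140:260,190:350],None,fx=5,fy=5,interpolation=2)[:,:,::-1])
E
```

```text
time_s: 2.52
ee_pos: [0.5423, 0.0035, 0.0083]
eef_rot: [-0.521, 3.098, -0.0]
force: [-0.2, -0.6, 0.4]
gripper_width: 0.638
grasp_force: 0.0
shift cm [ 0.05 -0.03  0.53] turn [-0.     0.001  0.001] ee [542.3   3.5   8.3] q6 -1.96 t 2.52
```

View pics/s1.png

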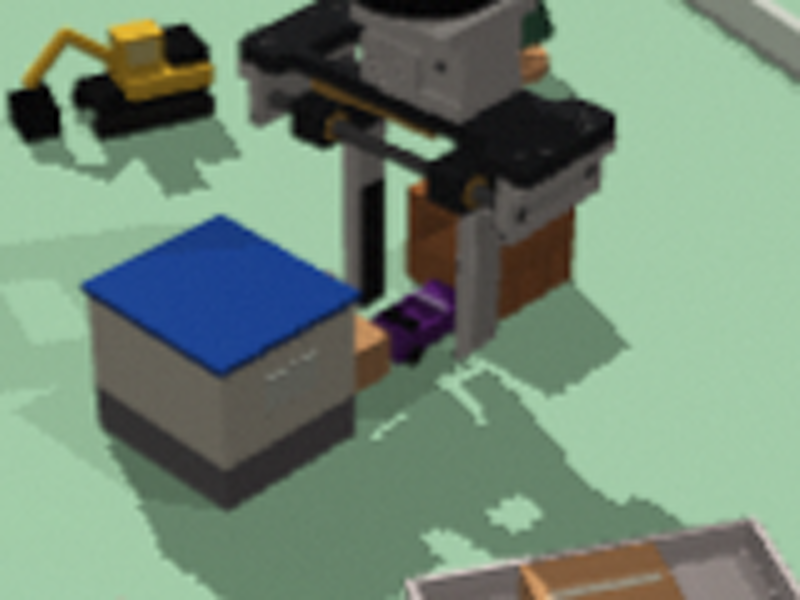

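The crop shows the open fingers straddling the purple car: right finger at (475,330), left finger at (368,290), nothing touched. I'll descend the last 5 mm, grip and lift.

```bash
python3 -m pendant '[[[6,0,0,0.5,0,0,0],[6,0,0,0.5,0,0,0],[2,0,0,0.5,0,0,0],[2,0,0,0.5,0,0,0],[2,0,0,0.5,0,0,0],[2,0,0,0.5,0,0,0],[2,0,0,0.5,0,0,0],[2,0,0,0.5,0,0,0]]]' 15
python3 -m pendant '[[[2,0,0,-1,0,0,0],[2,0,0,-3,0,0,0],[2,0,0,-7,0,0,0],[2,0,0,-12,0,0,0],[2,0,0,-14,0,0,0],[2,0,0,-14,0,0,0]]]'
python3 - <<'E'
from go import to
to([608,266.5,145],87)
E
```

```text
time_s: 3.58
ee_pos: [0.5421, 0.0028, 0.0023]
eef_rot: [0.519, -3.098, 0.0]
force: [-0.5, -0.0, 1.2]
gripper_width: 0.298
grasp_force: 15.0
time_s: 4.32
ee_pos: [0.5427, 0.0028, 0.144]
eef_rot: [-0.519, 3.095, -0.001]
force: [-0.4, -0.3, -1.8]
gripper_width: 0.295
grasp_force: 15.0
shift cm [-14.78  22.8   -0.08] turn [-0.001  0.003  0.385] ee [542.7   2.8 144. ] q6 -1.97 t 4.33
```

```bash
python3 -m pendant '[[[2,-5,7.5,0,0,0,0.15],[2,-10,15,0,0,0,0.3],[2,-14.8,22.8,0,0,0,0.385],[2,-14.8,22.8,0,0,0,0.385],[2,-14.8,22.8,0,0,0,0.385],[2,-14.8,22.8,0,0,0,0.385],[2,-14.8,22.8,0,0,0,0.385]]]'
python3 - <<'E'
from m import *
from go import to
to([608,266.5,145],87)
for n in("top","side"):
    c=read_camera(n);W=cloud(c);hsv=cv2.cvtColor(c["img"],cv2.COLOR_RGB2HSV)
    for m in comps(c["img"],(125,60,15),(158,255,255)):
        g=m&(c["range_z"]>0)&(W[...,2]>.1); print(n,g.sum(),rect(W[g]) if g.sum()>20 else "",np.percentile(W[g][:,2],[2,50,98]) if g.sum() else "")
E
```

```text
time_s: 5.2
ee_pos: [0.6073, 0.2656, 0.1414]
eef_rot: [-0.084, -3.139, 0.001]
force: [-0.0, -0.2, -0.5]
gripper_width: 0.294
grasp_force: 15.0
shift cm [-0.06  0.09 -0.36] turn [-0.001 -0.001 -0.001] ee [607.3 265.6 141.4] q6 -1.16 t 5.2
top 75 [554.6 215.8 117.4  17.5  48.9] [0.14973127 0.15589442 0.43045323]
side 58 [592.  266.5  37.4  22.1  63.4] [0.14682255 0.15486386 0.1589829 ]
```

```bash
python3 -m pendant '[[[2,-0.1,0.1,2,0,0,0],[2,-0.1,0.1,6,0,0,0],[2,-0.1,0.1,10,0,0,0],[2,-0.1,0.1,12,0,0,0],[2,-0.1,0.1,13,0,0,0],[2,-0.1,0.1,13,0,0,0]]]'
python3 - <<'E'
from m import *
from go import to
to([608,266.5,2.5],87)
for n in("side","top"):
    c=read_camera(n);W=cloud(c)
    for m in comps(c["img"],(125,60,15),(158,255,255)):
        g=m&(c["range_z"]>0)&(W[...,2]<.05); print(n,g.sum(),rect(W[g]) if g.sum()>20 else "",np.percentile(W[g][:,2],[2,50,98]) if g.sum() else "")
E
```

```text
time_s: 6.05
ee_pos: [0.6089, 0.2675, 0.0125]
eef_rot: [0.083, 3.14, 0.0]
force: [0.9, -0.5, -0.7]
gripper_width: 0.297
grasp_force: 15.0
shift cm [ 0.08 -0.11  1.  ] turn [ 0.     0.    -0.001] ee [608.9 267.5  12.5] q6 -1.16 t 6.05
side 50 [593.8 268.   42.4  20.6  63.4] [0.01936609 0.02518732 0.02941347]
```

```bash
python3 -m pendant '[[[2,0,0,0.5,0,0,0],[2,0,0,0.8,0,0,0],[2,0,0,0.95,0,0,0],[2,0,0,1,0,0,0],[2,0,0,1,0,0,0]]]'
python3 -m pendant '[[[3.4,0,0,0,0,0,0],[4,0,0,0,0,0,0],[5,0,0,0,0,0,0],[5,0,0,0,0,0,0],[5,0,0,0,0,0,0]]]'
python3 -m pendant '[[[5,0,0,-2,0,0,0],[5,0,0,-5,0,0,0],[5,0,0,-10,0,0,0],[5,0,0,-13,0,0,0],[9,0,0,-15,0,0,0]]]'
python3 - <<'E'
from go import to
to([504.5,-219.2,150],-13.5)
E
```

```text
time_s: 6.78
ee_pos: [0.6087, 0.2676, 0.0024]
eef_rot: [0.083, 3.14, 0.0]
force: [0.1, -0.1, -0.1]
gripper_width: 0.298
grasp_force: 15.0
time_s: 7.4
ee_pos: [0.6087, 0.2675, 0.0023]
eef_rot: [-0.083, -3.14, 0.0]
force: [0.6, -0.3, 0.1]
gripper_width: 0.528
grasp_force: 0.0
time_s: 8.02
ee_pos: [0.6091, 0.2677, 0.156]
eef_rot: [0.083, 3.137, 0.002]
force: [0.1, -0.3, -0.6]
gripper_width: 0.604
grasp_force: 0.0
shift cm [  7.87 -49.18   0.51] turn [-1.000e-03  3.000e-03 -1.388e+00] ee [609.1 267.7 156. ] q6 -1.16 t 8.03
```

```bash
python3 -m pendant '[[[9,0.8,-5,0.5,0,0,0.17],[9,1.6,-10,0.5,0,0,0.35],[9,2.4,-15,0.5,0,0,0.53],[9,3.2,-20,0.5,0,0,0.7],[9,4,-25,0.5,0,0,0.88],[9,4.8,-30,0.5,0,0,1.05],[9,5.6,-35,0.5,0,0,1.23],[9,6.4,-40,0.5,0,0,1.4],[9,7.2,-45,0.5,0,0,1.58],[9,7.9,-49.2,0.5,0,0,1.753]]]'
python3 -m pendant '[[[9,0,0,0,0,0,0]]]'
python3 - <<'E'
from m import *
from go import to
to([504.5,-219.2,6.5],-13.5)
for n in("top","side"):
    c=read_camera(n);W=cloud(c)
    cv2.imwrite(f"pics/{n}2.png",np.clip(cv2.resize(c["img"][80:260,100:180] if n=="top" else c["img"][110:180,180:310],None,fx=3 if n=="top" else 6,fy=3 if n=="top" else 6,interpolation=2)*1.5,0,255).astype(np.uint8)[:,:,::-1])
    for m in comps(c["img"],(125,60,15),(158,255,255),60):
        g=m&(c["range_z"]>0)&(W[...,2]<.05); P,_=plane(c,m,.013); print(n,"car",g.sum(),rect(P),np.percentile(W[g][:,2],[2,50,98]))
    s=(c["range_z"]>0)&(abs(W[...,0]-.495)<.07)&(abs(W[...,1]-.273)<.06)&(W[...,2]>.008); print("dig",rect(W[s]))
E
```

```text
time_s: 9.28
ee_pos: [0.5034, -0.2215, 0.149]
eef_rot: [2.471, 1.937, 0.001]
force: [0.7, -0.3, -0.0]
gripper_width: 0.958
grasp_force: 0.0
time_s: 9.4
ee_pos: [0.5033, -0.2219, 0.1486]
eef_rot: [2.47, 1.939, 0.001]
force: [-0.3, 0.1, 0.0]
gripper_width: 0.96
grasp_force: 0.0
shift cm [ 0.3   0.03 14.21] turn [ 0.001  0.001 -0.004] ee [ 503.3 -221.9  148.6] q6 -0.24 t 9.4
top car 369 [610.1 264.8  55.9  28.6  -3.4] [0.01109371 0.01631919 0.02171374]
dig [494.2 274.2 109.5  51.2  -3.9]
side car 126 [ 6.109e+02  2.619e+02  5.870e+01  4.120e+01 -4.000e-01] [0.00663135 0.01394231 0.01927583]
dig [495.6 271.4 110.5  51.6  -4.9]
```

```bash
python3 -m pendant '[[[9,0.3,0,4,0,0,0],[9,0.3,0,9,0,0,0],[9,0.3,0,12,0,0,0],[9,0.3,0,13.5,0,0,0],[9,0.3,0,14,0,0,0],[9,0.3,0,14,0,0,0]]]'
python3 -m pendant '[[[5,0,0,0,0,0,0],[5,0,0,0,0,0,0],[5,0,0,0,0,0,0],[5,0,0,0,0,0,0],[5,0,0,0,0,0,0],[5,0,0,0,0,0,0]]]' 15
python3 -m pendant '[[[5,0,0,-0.5,0,0,0],[5,0,0,-1.5,0,0,0],[5,0,0,-4,0,0,0],[5,0,0,-8,0,0,0],[5,0,0,-8,0,0,0]]]'
python3 - <<'E'
from m import *
from go import to
c=read_camera("side"); W=cloud(c); cv2.imwrite("pics/s3.png",cv2.resize(c["img"][160:320,210:410],None,fx=4,fy=4,interpolation=2)[:,:,::-1])
to([480,-80,90],17)
E
```

```text
time_s: 10.25
ee_pos: [0.5051, -0.2167, 0.0082]
eef_rot: [2.465, 1.946, 0.001]
force: [0.1, -0.3, 0.4]
gripper_width: 0.957
grasp_force: 0.0
time_s: 11.0
ee_pos: [0.5047, -0.2168, 0.0076]
eef_rot: [2.466, 1.945, 0.0]
force: [-1.2, 0.5, 5.4]
gripper_width: 0.638
grasp_force: 15.0
time_s: 11.62
ee_pos: [0.5059, -0.2173, 0.0906]
eef_rot: [2.463, 1.943, 0.004]
force: [-0.2, -0.3, -0.6]
gripper_width: 0.641
grasp_force: 15.0
shift cm [12.73 -5.62 -0.16] turn [ 0.002  0.001 -0.532] ee [ 505.  -216.9   88.7] q6 -0.24 t 11.68
```

View pics/s3.png

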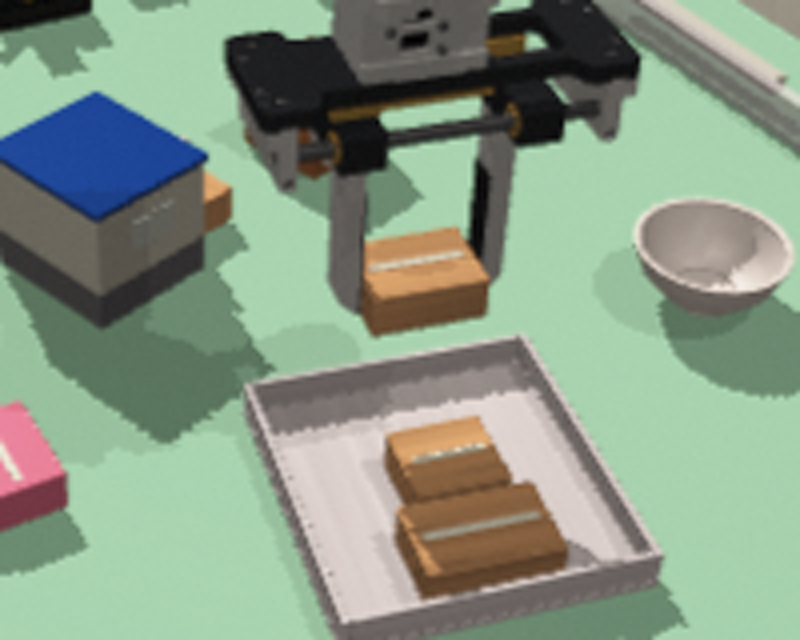

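The crop shows the gripper holding the left block by its ends at (425,280), level. The opening is 60.2 mm, which confirms block_60. The shorter and longer blocks are still in the tray. I'll set it down on free shelf beside the road and regrip it by its sides.

Run:
```python
from go import to
to([620,-95,90],17)
```

```text
shift cm [14.53  8.34 -0.12] turn [ 0.002  0.001 -0.532] ee [ 505.  -216.9   88.7] q6 -0.24 t 11.68
```

```bash
python3 -m pendant '[[[5,5,3,0,0,0,-0.17],[5,10,6,0,0,0,-0.34],[5,14.5,8.3,0,0,0,-0.5],[5,14.5,8.3,0,0,0,-0.532],[5,14.5,8.3,1,0,0,-0.532],[5,14.5,8.3,4,0,0,-0.532],[5,14.5,8.3,6.5,0,0,-0.532],[5,14.5,8.3,7.5,0,0,-0.532],[5,14.5,8.3,7.5,0,0,-0.532]]]'
python3 - <<'E'
from go import to
to([620,-95,3.6],17)
E
```

```text
time_s: 12.8
ee_pos: [0.6184, -0.0956, 0.0118]
eef_rot: [-1.87, -2.523, 0.001]
force: [0.3, 0.4, -0.0]
gripper_width: 0.636
grasp_force: 15.0
shift cm [0.01 0.17 0.82] turn [-0.001 -0.001 -0.001] ee [618.4 -95.6  11.8] q6 -0.51 t 12.8
```

```bash
python3 -m pendant '[[[5,0,0,0.4,0,0,0],[5,0,0,0.7,0,0,0],[5,0,0,0.8,0,0,0],[5,0,0,0.8,0,0,0],[6.5,0,0,0.8,0,0,0],[7.5,0,0,0.8,0,0,0],[8.5,0,0,0.8,0,0,0],[8.5,0,0,0.8,0,0,0]]]'
python3 -m pendant '[[[8.5,0,0,-3,0,0,0],[8.5,0,0,-7,0,0,0],[8.5,0,0,-11,0,0,0],[7.5,0,0,-12,0,0,0]]]'
python3 -m pendant '[[[7.5,-6,-5,0,0,0,0.17],[7.5,-6,-10,0,0,0,0.35],[7.5,-6,-10,0,0,0,0.53],[7.5,-6,-10,0,0,0,0.7],[7.5,-6,-10,0,0,0,0.88],[7.5,-6,-10,0,0,0,1.05],[7.5,-6,-10,0,0,0,1.23],[7.5,-6,-10,0,0,0,1.4],[7.5,-6,-10,0,0,0,1.571],[7.5,-6,-10,0,0,0,1.571]]]'
python3 - <<'E'
from m import *
from go import to
for n in("top","side"):
    c=read_camera(n);W=cloud(c);np.savez(f"{n}4.npz",**c)
    hsv=cv2.cvtColor(c["img"],cv2.COLOR_RGB2HSV)
    m=(abs(W[...,0]-.619)<.06)&(abs(W[...,1]+.096)<.06)&(c["range_z"]>0)&(W[...,2]>.018)&(W[...,2]<.04)&(hsv[...,0]<25)
    P,_=plane(c,m,.024); print(n,m.sum(),rect(P),np.median(W[m][:,2]))
    cv2.imwrite(f"pics/{n}4.png",c["img"][:,:,::-1])
to([619,-95.5,60],107)
E
```

```text
time_s: 13.8
ee_pos: [0.619, -0.095, 0.0043]
eef_rot: [1.868, 2.526, 0.0]
force: [-0.6, 1.2, 0.5]
gripper_width: 0.9
grasp_force: 0.0
time_s: 14.3
ee_pos: [0.62, -0.0952, 0.1271]
eef_rot: [1.866, 2.523, 0.003]
force: [0.3, -0.6, -0.7]
gripper_width: 0.829
grasp_force: 0.0
time_s: 15.55
ee_pos: [0.5406, -0.1815, 0.1234]
eef_rot: [-3.106, -0.466, 0.002]
force: [-0.8, -0.4, 0.2]
gripper_width: 0.794
grasp_force: 0.0
top 667 [617.6 -97.6  60.   46.   17.4] 0.024325346618860544
side 302 [ 615.8 -102.    65.3   49.5   17.3] 0.023487268243693515
shift cm [10.03 -5.89  6.37] turn [-0.001  0.001  0.004] ee [ 540.7 -181.5  123.7] q6 0.88 t 15.65
```

View pics/top4.png

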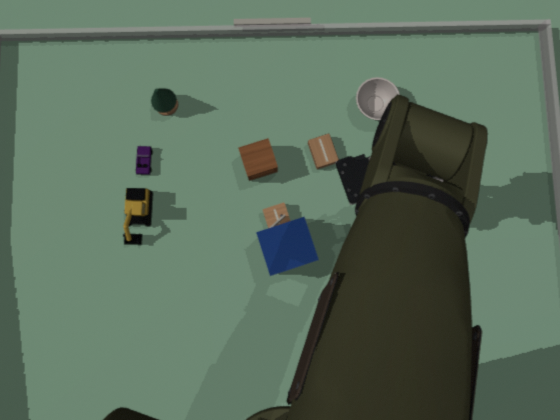

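The top view shows block_60 on the shelf at (323,151), the car parked behind the digger at (144,160), and the empty gap between tunnel (258,160) and apron (276,213), unobstructed by the arm. Next I'll measure the gap edges.

Run:
```python
from m import *
th=np.radians(17.2);u=np.array([np.cos(th),np.sin(th)]);w=np.array([-u[1],u[0]])
s=np.arange(440,660,.5)
def strip(c,S,T,z):
    out=[]
    for t in T:
        P=[proj(c,[*( (a*u+t*w)/1000),z]) for a in S]; P=np.array(P,np.float32)[None]
        out.append(cv2.remap(c["img"].astype(np.float32),P[...,0],P[...,1],1)[0])
    return np.array(out)
def edges(f,x,k=4):
    f=cv2.GaussianBlur(f[None].astype(np.float32),(0,0),2.5)[0]
    g=np.linalg.norm(np.gradient(f,axis=0),axis=1); pk=[i for i in range(2,len(g)-2) if g[i]==g[i-2:i+3].max() and g[i]>1]
    return [(round(float(x[i]),1),round(float(g[i]),1)) for i in pk]
g0=np.array([540.5,15.5]); t0=g0@w; print("t0",t0,"s0",g0@u, "block TCP s,t",np.array([619,-95])@u,np.array([619,-95])@w)
for n in("top","side"):
    c=dict(np.load(f"{n}4.npz")); W=cloud(c)
    for z,lbl in((.024,"z24"),(.054,"z54"),(0.,"z0")):
        print(n,lbl,"long",edges(strip(c,s,t0+np.arange(-16,17,2),z).mean(0),s))
    T=t0+np.arange(-50,50,.5)
    print(n,"apron lateral z24",edges(strip(c,np.array([478,481,484]),T,.024).mean(1),T-t0))
    print(n,"tunnel lateral z54",edges(strip(c,np.arange(560,610,5.),T,.054).mean(1),T-t0))
    m=(np.abs(W[...,0]-.619)<.06)&(abs(W[...,1]+.096)<.06)&(c["range_z"]>0)&(W[...,2]>.018)
    tb=np.array([619,-95])@w
    print(n,"block z24 long",edges(strip(c,np.arange(510,620,.5),tb+np.arange(-15,5,2),.024).mean(0),np.arange(510,620,.5)))
    TT=tb+np.arange(-50,50,.5); print(n,"block lat",edges(strip(c,np.arange(550,580,5.),TT,.024).mean(1),TT-t0))
```

```text
t0 -145.0233864359109 s0 520.9114295028095 block TCP s,t 563.2250413995463 -273.7947273788875
top z24 long [(449.0, 7.9), (458.5, 3.2), (464.5, 1.3), (488.0, 5.3), (537.5, 4.8), (550.0, 6.3), (560.0, 5.7), (566.5, 1.3), (606.0, 1.3), (622.0, 9.5)]
top z54 long [(447.0, 8.1), (456.5, 3.3), (462.5, 1.3), (485.0, 5.4), (532.5, 4.8), (544.5, 6.4), (554.0, 5.8), (560.5, 1.3), (599.0, 1.4), (614.0, 9.7)]
top z0 long [(450.5, 7.8), (460.5, 3.1), (466.5, 1.4), (491.0, 5.2), (541.0, 4.8), (554.5, 6.1), (564.5, 5.6), (571.0, 1.2), (611.5, 1.3), (628.0, 9.4)]
top apron lateral z24 [(-29.5, 2.6), (-23.0, 5.6), (-2.0, 3.8), (3.0, 3.7), (23.0, 4.9), (33.5, 1.4)]
top tunnel lateral z54 [(-32.0, 5.4), (30.0, 8.0)]
top block z24 long [(519.0, 6.5), (528.5, 3.4), (533.0, 9.6), (586.5, 1.6), (592.0, 5.4)]
top block lat [(-174.3, 5.7), (-153.3, 5.9), (-133.8, 7.4), (-128.8, 7.3), (-108.8, 3.8), (-104.8, 5.7), (-95.8, 1.9), (-89.3, 6.3)]
side z24 long [(476.5, 2.1), (490.5, 4.6), (503.5, 4.7), (519.5, 3.7), (531.0, 7.6), (560.5, 1.6), (583.0, 1.6), (591.0, 4.2), (611.5, 1.4), (618.0, 1.1), (630.5, 2.2), (642.0, 2.3), (657.0, 1.6)]
side z54 long [(473.5, 16.3), (486.0, 1.0), (514.0, 2.9), (528.0, 3.3), (538.0, 3.4), (555.5, 7.6), (600.0, 1.1), (615.5, 7.7), (632.0, 3.6), (652.5, 2.7), (656.5, 2.7)]
side z0 long [(501.5, 4.8), (513.0, 4.6), (543.5, 7.1), (556.0, 6.4), (618.0, 1.1), (633.0, 1.1), (651.5, 1.2), (657.0, 1.7)]
side apron lateral z24 [(-31.5, 10.3), (-23.5, 12.4), (-8.0, 8.1), (6.0, 6.1), (11.5, 5.8)]
side tunnel lateral z54 [(-48.5, 1.9), (-42.5, 1.1), (-32.0, 6.4), (-21.0, 1.1), (29.5, 11.2)]
side block z24 long [(512.0, 5.2), (533.5, 11.5), (544.5, 1.7), (592.0, 3.9), (597.5, 2.6), (606.0, 3.6)]
side block lat [(-169.8, 9.2), (-153.8, 11.1), (-133.8, 9.7), (-128.3, 9.1), (-109.3, 6.7), (-97.3, 1.5)]
```

```bash
cat > geo.py <<'E'
import numpy as np
th=np.radians(17.2);u=np.array([np.cos(th),np.sin(th)]);w=np.array([-u[1],u[0]])
E
python3 - <<'E'
from geo import *
from go import to
p=563.1*u-276.2*w; g=522.5*u-145.4*w; print(p,g)
to([*p,100],107); to([*p,4],107)
E
```

```text
[619.59180913 -97.33468064] [542.12889469  15.6099823 ]
shift cm [10.03 -5.7   2.37] turn [-0.001  0.001  0.004] ee [ 540.7 -181.5  123.7] q6 0.88 t 15.65
shift cm [10.04 -5.7  11.97] turn [-0.001  0.001  0.004] ee [ 540.7 -181.5  123.7] q6 0.88 t 15.65
```

```bash
python3 -m pendant '[[[7.5,5,-2.8,0,0,0,0.004],[7.5,10,-5.7,0,0,0,0.004],[7.5,10,-5.7,0,0,0,0.004],[7.5,10,-5.7,4,0,0,0.004],[7.5,10,-5.7,8,0,0,0.004],[7.5,10,-5.7,11,0,0,0.004],[7.5,10,-5.7,11.9,0,0,0.004],[7.5,10,-5.7,11.9,0,0,0.004]]]'
python3 - <<'E'
from go import to
to([619.6,-97.3,4],107)
E
```

```text
time_s: 16.65
ee_pos: [0.6198, -0.0983, 0.0056]
eef_rot: [3.108, 0.459, -0.0]
force: [0.3, -1.0, 0.3]
gripper_width: 0.797
grasp_force: 0.0
shift cm [ 0.01 -0.1   0.16] turn [ 0.     0.    -0.003] ee [619.8 -98.3   5.6] q6 1.06 t 16.65
```

```bash
python3 -m pendant '[[[7.5,0,-0.1,0.1,0,0,0],[7.5,0,-0.1,0.1,0,0,0],[4,0,-0.1,0.1,0,0,0],[4,0,-0.1,0.1,0,0,0],[4,0,-0.1,0.1,0,0,0],[4,0,-0.1,0.1,0,0,0],[4,0,-0.1,0.1,0,0,0],[4,0,-0.1,0.1,0,0,0]]]' 15
python3 -m pendant '[[[4,0,0,-0.5,0,0,0],[4,0,0,-2,0,0,0],[4,0,0,-5,0,0,0],[4,0,0,-8,0,0,0],[4,0,0,-8,0,0,0],[4,0,0,-8,0,0,0]]]'
python3 - <<'E'
from m import *
from geo import *
from go import to
c=read_camera("side");W=cloud(c);np.savez("side5.npz",**c); hsv=cv2.cvtColor(c["img"],cv2.COLOR_RGB2HSV)
m=(c["range_z"]>0)&(abs(W[...,0]-.62)<.06)&(abs(W[...,1]+.098)<.04)&(W[...,2]>.095)&(W[...,2]<.115)&(cv2.inRange(hsv,(4,60,40),(20,255,255))>0)
print(m.sum(),np.median(W[m][:,2]),rect(W[m]))
to([542.1,15.6,85],107)
E
```

```text
time_s: 17.65
ee_pos: [0.6197, -0.0969, 0.0044]
eef_rot: [3.108, 0.458, 0.0]
force: [-0.5, 1.1, 1.1]
gripper_width: 0.489
grasp_force: 15.0
time_s: 18.4
ee_pos: [0.6193, -0.0968, 0.0838]
eef_rot: [-3.108, -0.458, 0.001]
force: [0.3, 0.4, -1.1]
gripper_width: 0.484
grasp_force: 15.0
291 0.1028913898388516 [617.5 -97.1  60.2  56.1  15.6]
shift cm [ -4.13 -12.98  -0.16] turn [-0.001  0.001 -0.004] ee [619.1 -96.8  83.3] q6 1.06 t 18.45
```

```bash
python3 -m pendant '[[[4,-1.5,-5,-0.5,0,0,0],[4,-3,-10,-0.5,0,0,0],[4,-4.1,-13,-0.5,0,0,0],[4,-4.1,-13,-0.5,0,0,0],[4,-4.1,-13,2,0,0,0],[4,-4.1,-13,3.5,0,0,0],[4,-4.1,-13,4,0,0,0],[4,-4.1,-13,4,0,0,0],[4,-4.1,-13,4,0,0,0]]]'
python3 - <<'E'
from m import *
from geo import *
from go import to
to([542.1,15.6,4.4],107)
for n in("side","top"):
    c=read_camera(n);np.savez(f"{n}6.npz",**c)
    cv2.imwrite(f"pics/{n}6.png",cv2.resize(c["img"][150:250,210:330],None,fx=6,fy=6,interpolation=2)[:,:,::-1])
E
```

```text
time_s: 19.58
ee_pos: [0.5432, 0.0156, 0.0449]
eef_rot: [3.108, 0.458, 0.001]
force: [-0.0, 0.7, -1.2]
gripper_width: 0.488
grasp_force: 15.0
shift cm [-0.11 -0.03  4.05] turn [ 0.    -0.001 -0.004] ee [543.2  15.6  44.9] q6 1.24 t 19.57
```

View pics/side6.png

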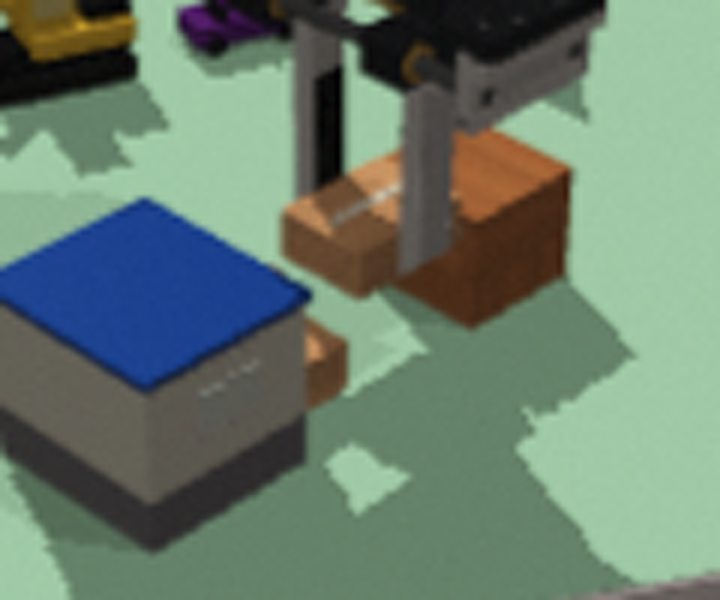

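The crop shows the block held level at (340,235), just clear of the tunnel mouth and above the gap beyond the apron end (330,360), with no contact force. I'll correct by 1 mm and lower in steps.

```bash
python3 -m pendant '[[[4,-0.1,0,0,0,0,0],[4,-0.1,0,0.5,0,0,-0.003],[4,-0.1,0,1.2,0,0,-0.003],[4,-0.1,0,1.8,0,0,-0.003],[4,-0.1,0,2.2,0,0,-0.003],[4,-0.1,0,2.4,0,0,-0.003],[4,-0.1,0,2.4,0,0,-0.003]]]'
python3 - <<'E'
from go import to
to([542.1,15.6,4.4],107)
E
```

```text
time_s: 20.55
ee_pos: [0.5419, 0.0154, 0.0202]
eef_rot: [-3.107, -0.463, 0.0]
force: [-0.8, -0.1, -0.1]
gripper_width: 0.484
grasp_force: 15.0
shift cm [ 0.03 -0.01  1.58] turn [-0.     0.    -0.001] ee [541.9  15.4  20.2] q6 1.24 t 20.55
```

```bash
python3 -m pendant '[[[4,0,0,0.5,0,0,0],[4,0,0,1,0,0,0],[4,0,0,1.3,0,0,0],[4,0,0,1.5,0,0,0],[4,0,0,1.55,0,0,0],[4,0,0,1.6,0,0,0],[4,0,0,1.6,0,0,0]]]'
python3 -m pendant '[[[4.8,0,0,0,0,0,0],[5.2,0,0,0,0,0,0],[5.8,0,0,0,0,0,0],[6.2,0,0,0,0,0,0],[6.2,0,0,0,0,0,0]]]'
python3 -m pendant '[[[6.2,0,0,-1.5,0,0,0],[6.2,0,0,-5,0,0,0],[6.2,0,0,-10,0,0,0],[6.2,0,0,-15,0,0,0],[6.2,0,0,-15,0,0,0]]]'
python3 - <<'E'
from go import to
to([470,-300,180],107)
E
```

```text
time_s: 21.42
ee_pos: [0.5419, 0.0154, 0.0044]
eef_rot: [3.107, 0.463, 0.0]
force: [0.3, 0.7, -0.6]
gripper_width: 0.488
grasp_force: 15.0
time_s: 22.05
ee_pos: [0.5419, 0.0154, 0.0043]
eef_rot: [3.107, 0.463, -0.0]
force: [-1.1, 0.6, -0.3]
gripper_width: 0.661
grasp_force: 0.0
time_s: 22.68
ee_pos: [0.5435, 0.0154, 0.1591]
eef_rot: [3.106, 0.463, 0.012]
force: [-0.6, 0.6, 0.5]
gripper_width: 0.661
grasp_force: 0.0
shift cm [-16.21  28.03  -2.14] turn [ 0.003 -0.007 -0.001] ee [543.5  15.4 159.1] q6 1.24 t 22.68
```

```bash
python3 -m pendant '[[[6.2,-3,5,-2,0,0,0],[6.2,-6,10,-2,0,0,0],[6.2,-9,15,-2,0,0,0],[6.2,-12,20,-2,0,0,0],[6.2,-15,26,-2,0,0,0],[6.2,-16,28,-2,0,0,0],[6.2,-16,28,-2,0,0,0]]]'
python3 - <<'E'
from m import *
from geo import *
c=read_camera("top");W=cloud(c);hsv=cv2.cvtColor(c["img"],cv2.COLOR_RGB2HSV)
s=read_camera("side")
a=cv2.resize(c["img"][135:235,215:315],None,fx=4,fy=4,interpolation=2);b=cv2.resize(s["img"][150:250,210:310],None,fx=4,fy=4,interpolation=2)
d=cv2.resize(c["img"][80:260,100:300],(400,180*2));cv2.imwrite("pics/fin.png",np.clip(np.hstack([a,b])*1.3,0,255).astype(np.uint8)[:,:,::-1])
m=(c["range_z"]>0)&(abs(W[...,0]-.542)<.05)&(abs(W[...,1]-.0155)<.04)&(abs(W[...,2]-.024)<.006)&(cv2.inRange(hsv,(0,0,90),(25,255,255))>0)
st=W[m]*1000; print("z med",np.median(st[:,2]))
for n,cc in(("top",c),("side",s)):
    WW=cloud(cc)
    for mm in comps(cc["img"],(125,60,15),(158,255,255),60):
        P,_=plane(cc,mm,.013);print(n,"car",rect(P))
    q=(cc["range_z"]>0)&(abs(WW[...,0]-.495)<.07)&(abs(WW[...,1]-.273)<.06)&(WW[...,2]>.008); print(n,"dig",rect(WW[q]))
T=-145.4
for z in(.024,):
    S=np.arange(470,575,.5); f=[]
    for t in T+np.arange(6,18,2.):
        P=np.array([proj(c,[*((x*u+t*w)/1000),z]) for x in S],np.float32)[None]; f.append(cv2.remap(c["img"].astype(np.float32),P[...,0],P[...,1],1)[0].sum(1))
    f=np.mean(f,0); print("profile",[(S[i],int(f[i])) for i in range(0,len(S),4)])
TT=np.arange(-40,40,.5)
for S0 in((476,480,484),(500,515,530,540)):
    f=[]
    for x in S0:
        P=np.array([proj(c,[*((x*u+(T+t)*w)/1000),.024]) for t in TT],np.float32)[None]; f.append(cv2.remap(c["img"].astype(np.float32),P[...,0],P[...,1],1)[0])
    f=cv2.GaussianBlur(np.mean(f,0)[None].astype(np.float32),(0,0),2)[0]; g=np.linalg.norm(np.gradient(f,axis=0),axis=1)
    print("lat",S0,[(TT[i],g[i].round(1)) for i in range(2,len(g)-2) if g[i]==g[i-2:i+3].max() and g[i]>2])
E
```

```text
time_s: 23.55
ee_pos: [0.4696, -0.3002, 0.1736]
eef_rot: [-3.107, -0.459, 0.002]
force: [0.2, 0.1, -0.1]
gripper_width: 0.659
grasp_force: 0.0
z med 24.395508482315364
top car [610.1 264.7  55.9  28.7  -3.4]
top dig [494.5 274.2 108.8  51.4  -2.4]
side car [ 6.109e+02  2.619e+02  5.870e+01  4.120e+01 -4.000e-01]
side dig [495.5 271.2 114.1  51.3  -8.5]
profile [(np.float64(470.0), 255), (np.float64(472.0), 257), (np.float64(474.0), 263), (np.float64(476.0), 262), (np.float64(478.0), 257), (np.float64(480.0), 262), (np.float64(482.0), 268), (np.float64(484.0), 265), (np.float64(486.0), 258), (np.float64(488.0), 215), (np.float64(490.0), 159), (np.float64(492.0), 185), (np.float64(494.0), 234), (np.float64(496.0), 246), (np.float64(498.0), 248), (np.float64(500.0), 248), (np.float64(502.0), 247), (np.float64(504.0), 248), (np.float64(506.0), 248), (np.float64(508.0), 247), (np.float64(510.0), 248), (np.float64(512.0), 247), (np.float64(514.0), 247), (np.float64(516.0), 248), (np.float64(518.0), 247), (np.float64(520.0), 247), (np.float64(522.0), 248), (np.float64(524.0), 247), (np.floa
[... 280 characters left out ...]
p.float64(548.0), 165), (np.float64(550.0), 122), (np.float64(552.0), 85), (np.float64(554.0), 83), (np.float64(556.0), 90), (np.float64(558.0), 98), (np.float64(560.0), 130), (np.float64(562.0), 159), (np.float64(564.0), 166), (np.float64(566.0), 167), (np.float64(568.0), 177), (np.float64(570.0), 182), (np.float64(572.0), 178), (np.float64(574.0), 174)]
lat (476, 480, 484) [(np.float64(-22.5), np.float32(5.9)), (np.float64(-1.5), np.float32(3.8)), (np.float64(3.0), np.float32(3.7)), (np.float64(23.5), np.float32(4.2))]
lat (500, 515, 530, 540) [(np.float64(-23.5), np.float32(5.0)), (np.float64(-4.0), np.float32(7.6)), (np.float64(1.0), np.float32(6.5)), (np.float64(21.5), np.float32(4.2))]
```

View pics/fin.png

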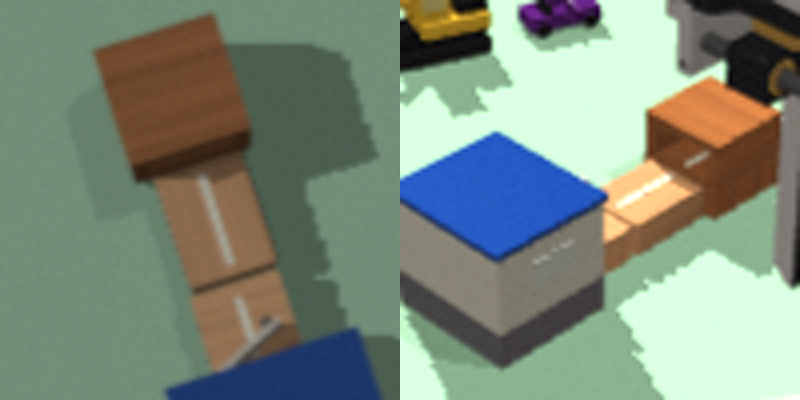

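The final crops show block_60 flush between apron and tunnel, with its white line continuing the apron's: (232,265) to (240,298). The gap is a small seam of about 3 mm, the block top is at 24 mm, and lateral error is about 1 to 2 mm. The car stands on its wheels behind the digger, about 32 mm clear by measurement. The digger has not moved.

```bash
python3 -c "
from station import order; print(order.sign_off())"
```

```text
the job is handed in; nothing more can be done
None
```

I handed the job in: the convertible is on its wheels behind the digger, in line and about 32 mm clear, and block_60 lies flat in the gap, in line with the road to within about 1–2 mm; the other two blocks stayed in the tray.

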